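# Pack the finished modules and clamp the next board

### The arm

A 6-joint arm with a two-finger parallel gripper is mounted at the origin on the work surface. World frame = base frame: x ahead of the robot, y to its left, z up, the work surface at z = 0. Lengths are in m, angles in degrees, forces in N, time in s.
With the tool pointing down it reaches from about 0.25 to 0.725 m from the base axis. Payload 9.7 kg.
Tool frame: the origin (TCP) lies at the very end of the fingers, on their centre line; the grasp point (between the pads) lies grasp_offset behind it (grasp_offset is the distance from the TCP to the grasp point, in m); z points along the fingers, y is the line along which they close (so a half turn about z gives the same grasp; the last joint's range is limited). The gripper opens to 85 mm and grips with 20 to 120 N. Pads are 22 mm wide; open, the fingers measure 114 mm over their backs; the gripper's body (76 mm by 85 mm) begins 54 mm behind the grasp point. The pads swing forward as they close: fully open they stand 13 mm farther back than shut.
Start: joints at [-70.359, 4.979, 10.078, 95.1, 0, 90], TCP at [0.185, -0.518, 0.231] pointing down, gripper open.
Joint ranges: [-179.16, 179.16], [-48.56, 103.87], [-65.8, 70.77], [-126.05, 130.52], [-82.76, 87.17], [-180, 180]. Speed limits (degrees/s): [127.2, 127.2, 147.25, 180, 180, 180].

### API

Orientations are given as [roll, pitch, yaw] about the fixed x, y, z axes, in that order (R = Rz(yaw) Ry(pitch) Rx(roll)).
In Python, from workcell import get_obs, camera, calibration, job_done, recognise, cut_out, mark_of, grasp_offset gives the robot as it stands.
- The arm moves only by the tool servo_tool, never from a script. Its argument "moves" is a list of rows, each a list of 3 entries, a list of its own where there are three numbers: the turn, a rotation vector about the tool's x, y, z in degrees, then the shift along the tool's x, y, z in m, then the opening in per cent of the stroke, from 0 (shut) to 100 (fully open). In form: [[[ax, ay, az], [x, y, z], claw], ...]. A call has 1 to 12 rows; each row shifts and turns the commanded pose from where the row before left it, along the tool's axes as they then stand; what a row does not reach is not made up. A row lasts 1/10 s, in which the tool goes at most 50 mm and 8.59 degrees, less where a joint would pass 70% of its speed; a pose out of reach is approached as far as the arm can. A call is refused whole if a number of a shift passes 0.05 or a number of a turn 8.59, either way. A call with a gripper value outside its range is refused whole. The fingers move at their own pace and stop on an object; "force" is the grip in N (left out, the last holds). Time passes only in rows, so rows that do not move let the fingers close. It gives the time, the measured TCP pose, the force, the opening and the grip force at its end, in the units of the state.
- get_obs(): the state, without advancing time (a new reading comes with each control period).
- camera(name): name is "side" or "top" or "wrist"; returns (picture, depth): 384x512x3 uint8, red, green, blue; 384x512 float32, m along the optical axis (not along the pixel's ray), 0 where there is no reading.
- calibration(name): a dict with "camera_matrix" (3x3 intrinsics, pixels), "R" (3x3) and "t" (3): a world point X has camera coordinates R X + t. Camera axes: x right, y down, z forward; pixel columns grow to the right and rows downward; lengths in m; the calibration is good to about 2 mm. The wrist camera is an equidistant fisheye: a pixel r from the principal point sees the ray r / f radians off the axis. A picture is of the moment at which its call begins: read the wrist's pose just before it. calibration takes no time and is no camera call; for the wrist camera it gives the pose at the moment of the call.
- job_done(): hands the job in; it is judged then, once.
Trained networks look in the newest picture that a camera, given by its name, has taken for a name from the list of things; names that differ only in an ending like _2 or _b are one class to them, and where a whole thing is asked for, a point or a joint stands for the part that bears it (a point fixed in the world has none). Each returns a list of dicts, best first, with "score" (0 to 1); they miss things now and then, are a little off and sometimes report something else, mostly with a low value. They report only what shows in the picture. A call takes as long as a camera call. They do not tell look-alikes from the thing itself.
- recognise(name, camera): "xyz" ([x, y, z] in m, in the coordinates of the camera as it stood for that picture, good to about 4 mm: the middle of the surface that is visible of it).
- cut_out(name, camera): "mask" (384x512 bool, what is visible of it).
- mark_of(name, camera): "xyz" ([x, y, z] in m, in the coordinates of the camera as it stood for that picture, good to about 4 mm: a listed point, or the origin of a listed thing).
The state is a dict: "time": time; "q": joint angles; "qd": joint speeds; "joint_efforts": joint torques, N m; "ee_pos": TCP position; "tcp_rot": TCP orientation; "wrist_force": force on the tool from outside, world axes, zero at the start; "torque": the same for the moment, N m; "opening": finger opening in m; "grasp_force": force on a finger pad.
Only numpy, scipy, OpenCV 4.12 (cv2) and the standard library are available. Lean on these libraries where they do the work, as an engineer would, in place of code of your own. Each camera call takes 0.05 s, during which the arm holds its last target. There are 200 camera calls.

### The job

Change the bench over to the next job: pack every grey module that lies on the bench into the carton, lying down and not standing on end, then close the carton by folding both short end flaps down first and the two long flaps down over them. Also clamp the green board level in the spring holder, an edge in the groove of each jaw and roughly central along the jaws (push one of its 100 mm edges into the sprung jaw, lower the opposite edge inside the fixed jaw's lip and let the spring push it home); the board may be done at any point. Leave the screwdriver, tape roll and jar alone.

Things in the scene. Friction and masses are not known exactly. Their poses are not given: they have to be found in the camera images.
- board: green circuit board 100 mm (x) x 130 mm (y) x 4 mm, 0.2 kg, lying flat at the robot's right. In its middle stands a finned metal heat sink, 60 (x) x 30 (y) x 40 mm high (top 44 mm above the underside): grip it across its 30 mm. Origin: centre of the underside; z up. The two 100 mm edges, at y = -65 and +65 mm, go in the jaws, either way round. Other parts on it (to 18 mm) are looks only
- holder: spring board holder fixed to the bench: base plate 100 mm (x) x 205 mm (y) x 12 mm, two upright jaws 80 mm long along x. Origin: on the bench under the middle of a clamped board; +y points to the fixed jaw, -y to the sprung jaw, behind which an end block stands (to y = -117 mm, 57 mm high). Each jaw has a 9 mm high groove facing the other: ledge below, back wall, lip above
- seat (a point): where the centre of a clamped board's underside belongs: 55 mm above the holder's origin, level with the tops of both ledges; same axes. Both lips: underside 9 mm, top 13 mm above this point, 6 mm deep
- fixed_groove (a point): middle of the bottom edge of the fixed jaw's groove back, in the holder's frame at (0, +65, 55 mm). From here the lip reaches 6 mm and the ledge 16 mm inwards (-y); the jaw's wall is 14 mm thick outwards
- sprung_groove (a point): the same on the sprung jaw, moving with it: at (0, -59, 55 mm) in the holder's frame when the jaw is free. From here the lip reaches 6 mm and the ledge 12 mm inwards (+y); the wall is 12 mm thick outwards
- jaw (a joint): travel of the sprung jaw towards the holder's -y, m: 0 = free, 0.006 = board clamped, 0.022 = end stop. Spring: 1.5 N at 0, plus 0.25 N per mm. To let a board in inside the fixed lip, push it to about 0.014 to 0.020
- carton: cardboard carton fixed to the bench, open at the top, outside 128 (x) x 248 (y) x 66 mm high, walls and floor 4 mm. Origin: centre of its underside; far side +x, left end +y. Hinge lines: long flaps at x = -63 (near) and +63 mm (far), 72 mm high, 246 mm long; end flaps at y = +123 (left) and -123 mm (right), 68 mm high, 116 mm wide
- flap_left (a joint): hinge of the carton's left end flap (+y), a short end flap. Radians: 0 = folded in, level; 1.57 = straight up; starts at 1.85 to 2.1, leaning outwards. A stiff crease (about 0.04 N m): it stays where it is left. The flap is 3 mm thick and reaches 62 mm from its hinge line
- flap_right (a joint): hinge of the carton's right end flap (-y), a short end flap. Radians: 0 = folded in, level; 1.57 = straight up; starts at 1.85 to 2.1, leaning outwards. A stiff crease (about 0.04 N m): it stays where it is left. The flap is 3 mm thick and reaches 62 mm from its hinge line
- flap_near (a joint): hinge of the carton's near flap (-x), a long flap. Radians: 0 = folded in, level; 1.57 = straight up; starts at 1.85 to 2.1, leaning outwards. A stiff crease (about 0.04 N m): it stays where it is left. The flap is 3 mm thick and reaches 62 mm from its hinge line
- flap_far (a joint): hinge of the carton's far flap (+x), a long flap. Radians: 0 = folded in, level; 1.57 = straight up; starts at 1.85 to 2.1, leaning outwards. A stiff crease (about 0.04 N m): it stays where it is left. The flap is 3 mm thick and reaches 62 mm from its hinge line
- module1: one of three or four identical grey rail modules at the robot's left (an absent one reads None), 0.12 kg, lying on its base: base 80 (x) x 42 (y) x 24 mm high, with a nose 80 x 26 x 18 mm centred on top, 42 mm high in all; grip the 26 mm nose from above. Origin: centre of the underside; x along its length, z up
- module2: one of three or four identical grey rail modules at the robot's left (an absent one reads None), 0.12 kg, lying on its base: base 80 (x) x 42 (y) x 24 mm high, with a nose 80 x 26 x 18 mm centred on top, 42 mm high in all; grip the 26 mm nose from above. Origin: centre of the underside; x along its length, z up
- module3: one of three or four identical grey rail modules at the robot's left (an absent one reads None), 0.12 kg, lying on its base: base 80 (x) x 42 (y) x 24 mm high, with a nose 80 x 26 x 18 mm centred on top, 42 mm high in all; grip the 26 mm nose from above. Origin: centre of the underside; x along its length, z up
- module4: one of three or four identical grey rail modules at the robot's left (an absent one reads None), 0.12 kg, lying on its base: base 80 (x) x 42 (y) x 24 mm high, with a nose 80 x 26 x 18 mm centred on top, 42 mm high in all; grip the 26 mm nose from above. Origin: centre of the underside; x along its length, z up
- screwdriver: bystander, to be left alone. Origin: centre of the underside, or of the tool; a screwdriver lying beyond the work
- tape_roll: bystander, to be left alone. Origin: centre of the underside, or of the tool; a roll of clear tape, 90 mm across, 25 mm high
- flux_jar: bystander, to be left alone. Origin: centre of the underside, or of the tool; a jar, 50 mm across, 70 mm high
Mind the look-alikes: they are no part of the job. What is shaped like the module1 but red is not meant.

How it is judged:
By the outcome, as a careful person would: the job done as asked, in the order asked, and still so for the second after the job is handed in, with the robot touching nothing.
Of module1, module2, module3, module4 only 3 to 4 are there at a start; the rules pass over those that are not, and their reading is None.
At some moment in a run one of module1, module2, module3, module4 may be knocked a few centimetres aside while the robot is not near it.
Once in a run the grip may slacken for a moment while it holds something.
It also fails if it takes over 208 s, if anything falls off the work surface, if the arm or the gripper's body presses on something with over 40 N, if the wrist force passes 120 N, or if a joint passes its speed limit or range.

## Working session

There is one attempt and no reset: what is moved stays moved. The work goes in short steps, Python scripts to look and compute and a tool call to move; the robot and the scene stay as the last step left them, time stands still between calls to the robot, and variables do not carry over. Pictures are saved under pics/ and viewed, at most 14 in all, crops included, and the job is handed in when it is done.

Besides the shell and the picture viewer there is one more tool, called after "Emit:" as name([rows], argument=value, ...), one row to a line, values as JSON. servo_tool: Moves the arm, as the interface text tells. Its arguments: {"type":"object","properties":{"moves":{"type":"array"},"force":{"type":"number"}},"required":["moves"]}

```bash
ls; mkdir -p pics; cat > h.py <<'E'
import numpy as np, cv2
from workcell import *
def w(name,p,c=None):
    c=c or calibration(name); return np.array(c["R"]).T@(np.array(p)-np.array(c["t"]))
def cloud(name,d):
    c=calibration(name);K=np.array(c["camera_matrix"]);v,u=np.mgrid[:384,:512]
    P=np.stack([(u-K[0,2])/K[0,0]*d,(v-K[1,2])/K[1,1]*d,d],-1)
    return (P-np.array(c["t"]))@np.array(c["R"])
def save(n,im): cv2.imwrite("pics/"+n+".png",im[:,:,::-1])
E
python3 - <<'E'
from h import *
np.set_printoptions(precision=3,suppress=True)
a,d=camera("top"); b,ds=camera("side"); save("top0",a); save("side0",b)
np.savez("top0.npz",a=a,d=d,b=b,ds=ds)
print(grasp_offset,get_obs()); print(calibration("top"))
for n in ["module1","board","holder","seat","fixed_groove","sprung_groove","carton","tape_roll","flux_jar","screwdriver"]:
    for r in mark_of(n,"top")[:6]: print(n,round(r["score"],2),w("top",r["xyz"]))
E
```

```text
pics
0.0187 {'time': 0.1, 'q': array([-70.357,   5.009,  10.038,  95.099,   0.001,  90.001]), 'qd': array([-0.113, -0.017,  0.126,  0.023,  0.005, -0.027]), 'joint_efforts': array([ -0.001, -52.156,  46.565,   0.016,  -0.   ,  -0.   ]), 'ee_pos': array([ 0.185, -0.518,  0.231]), 'tcp_rot': array([-179.93 ,   -0.001,   19.642]), 'wrist_force': array([-0.55 ,  0.245, -0.169]), 'torque': array([ 0.017, -0.021,  0.018]), 'grasp_force': 0.0, 'opening': 0.08566151750227828}
{'camera_matrix': array([[348.745,   0.   , 262.452],
       [  0.   , 348.745, 191.003],
       [  0.   ,   0.   ,   1.   ]]), 'R': array([[-0.026, -1.   , -0.008],
       [-0.997,  0.026, -0.07 ],
       [ 0.07 ,  0.006, -0.998]]), 't': array([0.077, 0.598, 1.021])}
module1 0.76 [ 0.579  0.273 -0.002]
module1 0.68 [ 0.615  0.488 -0.005]
module1 0.6 [ 0.429  0.263 -0.005]
module1 0.58 [ 0.599  0.378 -0.004]
board 0.78 [ 0.396 -0.209 -0.003]
holder 0.61 [ 0.597 -0.311 -0.001]
seat 0.94 [ 0.597 -0.311  0.051]
sprung_groove 0.92 [ 0.595 -0.364  0.056]
carton 0.67 [ 0.578  0.01  -0.003]
tape_roll 0.67 [ 0.77   0.109 -0.002]
tape_roll 0.33 [ 0.599  0.376 -0.001]
flux_jar 0.54 [0.743 0.24  0.004]
screwdriver 0.53 [ 0.77  -0.103 -0.001]
```

View pics/top0.png

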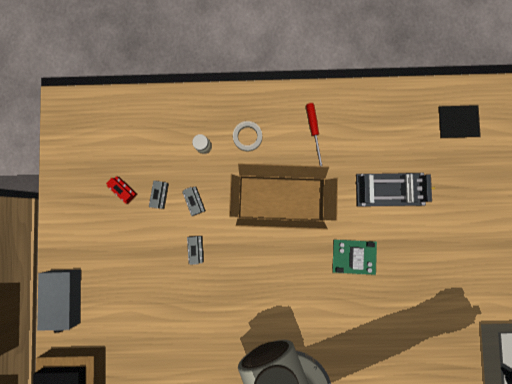

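View pics/side0.png

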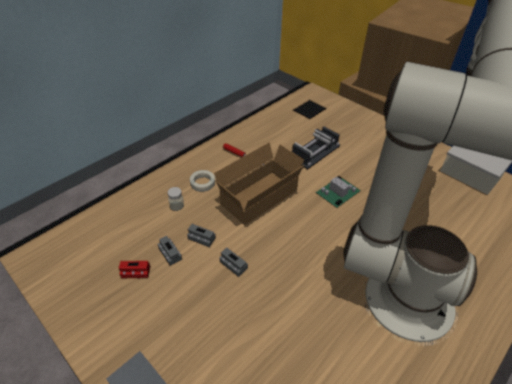

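```bash
cat > m.py <<'E'
from h import *
np.set_printoptions(precision=3,suppress=True)
z=np.load("top0.npz");P=cloud("top",z["d"]);
def box(mask,lo,hi,t):
    q=P[mask&(P[...,2]>lo)&(P[...,2]<hi)]
    r=cv2.minAreaRect((q[:,:2]*1000).astype(np.float32)); print(t,len(q),np.round(r[0],1),np.round(r[1],1),round(r[2],1),"zmed",np.median(q[:,2]).round(3),"mean",q[:,:2].mean(0))
def near(x,y,r): return np.hypot(P[...,0]-x,P[...,1]-y)<r
for i,(x,y) in enumerate([(.579,.273),(.429,.263),(.599,.378)]):
    box(near(x,y,.065),.012,.05,"mod%d all"%i); box(near(x,y,.065),.034,.05,"  nose")
box(near(.396,-.209,.1),.002,.06,"board"); box(near(.396,-.209,.05),.035,.06," sink")
box(near(.597,-.311,.14),.045,.08,"holder hi"); box(near(.597,-.311,.14),.006,.08,"holder")
box(near(.578,.01,.16)&(abs(P[...,1]-.01)<.124),-.01,.03,"carton floor")
box((abs(P[...,0]-.578)<.1)&(abs(P[...,1]-.01)<.18),.03,.2,"carton flaps")
for x0,x1,y0,y1,t in [(.5,.65,.13,.2,"L"),(.5,.65,-.19,-.11,"R"),(.45,.51,-.1,.12,"N"),(.645,.71,-.1,.12,"F")]:
    q=P[(P[...,0]>x0)&(P[...,0]<x1)&(P[...,1]>y0)&(P[...,1]<y1)&(P[...,2]>.06)]; print(t,len(q),q.min(0),q.max(0))
print(np.median(P[300:330,100:200,2]), np.median(P[150:160,60:200,2]))
E
python3 m.py
```

```text
mod0 all 402 [575.2 269.8] [80.6 42.4] 20.2 zmed 0.039 mean [0.575 0.267]
  nose 250 [575.3 270. ] [80.4 26.9] 20.5 zmed 0.04 mean [0.575 0.269]
mod1 all 415 [430.8 267.2] [79.5 42.7] 2.8 zmed 0.039 mean [0.431 0.264]
  nose 257 [430.9 267. ] [79.2 26.2] 2.3 zmed 0.041 mean [0.431 0.266]
mod2 all 402 [596.9 375.5] [43.1 79.7] 79.8 zmed 0.039 mean [0.596 0.371]
  nose 253 [596.9 375.3] [28.7 79.6] 78.7 zmed 0.04 mean [0.597 0.375]
board 973 [ 398.4 -203.4] [164.2 179. ] 80.4 zmed 0.005 mean [ 0.397 -0.205]
 sink 236 [ 395.7 -209. ] [31.4 60.1] 85.5 zmed 0.042 mean [ 0.396 -0.208]
holder hi 816 [ 595.  -332.6] [207.6  79.8] 88.9 zmed 0.059 mean [ 0.595 -0.331]
holder 2409 [ 594.6 -330.3] [217.3 100. ] 89.6 zmed 0.025 mean [ 0.593 -0.325]
carton floor 5677 [577.9   7.3] [246.1 318.3] 88.4 zmed 0.001 mean [0.569 0.009]
carton flaps 3149 [577.3   5.1] [290.4 170.5] 86.5 zmed 0.098 mean [ 0.585 -0.001]
L 404 [0.501 0.13  0.062] [0.641 0.152 0.132]
R 624 [ 0.51  -0.141  0.06 ] [ 0.649 -0.11   0.127]
N 559 [ 0.487 -0.1    0.061] [0.51  0.119 0.134]
F 657 [ 0.645 -0.1    0.075] [0.668 0.12  0.132]
-0.001575736811795664 -0.001370419802685555
```

Emit:
servo_tool([
  [[0,0,8.5],[0,0,0],60],
  [[0,0,8.5],[0,0,0],60],
  [[0,0,0],[0.0156,-0.043,0],60],
  [[0,0,0],[0.0156,-0.043,0],60],
  [[0,0,0],[0.0156,-0.043,0],60],
  [[0,0,0],[0.0156,-0.043,0],60],
  [[0,0,0],[0.0156,-0.043,0],60],
  [[0,0,0],[0.0156,-0.043,0],60],
  [[0,0,0],[0.0156,-0.043,0],60],
  [[0,0,0],[0.0156,-0.043,0],60],
  [[0,0,0],[0.0156,-0.043,0],60],
  [[0,0,0],[0.0156,-0.043,0],60],
], force=50)

```text
time: 1.8
ee_pos: [0.3209, -0.0795, 0.2316]
tcp_rot: [180.0, -0.1, 2.6]
wrist_force: [1.1, -0.3, -0.2]
opening: 0.0512
grasp_force: 0.0
```

Emit:
servo_tool([
  [[0,0,0],[0.0156,-0.043,0],60],
  [[0,0,0],[0.0156,-0.043,0],60],
  [[0,0,0],[0.0156,-0.043,0],60],
  [[0,0,0],[0.0156,-0.043,0],60],
  [[0,0,0],[0.0156,-0.043,0],60],
  [[0,0,0],[0.0156,-0.043,0],60],
  [[0,0,0],[0.0156,-0.043,0],60],
  [[0,0,0],[0.0156,-0.043,0.02],60],
  [[0,0,0],[0,0,0],60],
])

```text
time: 2.7
ee_pos: [0.4329, 0.1286, 0.2211]
tcp_rot: [-173.6, 0.2, 12.5]
wrist_force: [-0.9, -0.9, -0.6]
opening: 0.0513
grasp_force: 0.0
```

Emit:
servo_tool([
  [[0,0,0],[0,0,0],60],
  [[0,0,0],[0,0,0],60],
])

```text
time: 2.9
ee_pos: [0.4322, 0.1267, 0.2237]
tcp_rot: [-173.6, 0.1, 12.4]
wrist_force: [0.5, 0.1, -0.3]
opening: 0.0513
grasp_force: 0.0
```

```bash
python3 -c "
from h import *
print(get_obs())"
```

```text
{'time': 2.9, 'q': array([ 12.32351267,  -8.84768423,  -4.40545846,  94.50887271,
         6.35666048, 179.9427488 ]), 'qd': array([-0.23359164, -0.3614377 ,  0.08367574, -0.03155575,  0.13925521,
       -0.08845564]), 'joint_efforts': array([ 3.77239231e-01, -3.57922626e+01,  4.61733341e+01, -4.52229870e-02,
        3.68240196e-01, -4.80162282e-05]), 'ee_pos': array([0.43224504, 0.12672912, 0.22372819]), 'tcp_rot': array([-1.73643276e+02,  6.03082045e-02,  1.23804119e+01]), 'wrist_force': array([ 0.5370741 ,  0.05504635, -0.25136672]), 'torque': array([-0.17811328, -0.01133502,  0.05861941]), 'grasp_force': 0.0, 'opening': 0.05132796217384656}
```

Emit:
servo_tool([
  [[-6.4,0,0],[0,0,0],60],
  [[0,0,-8.5],[0,0,0],60],
  [[0,0,-8.5],[0,0,0],60],
  [[0,0,-8.5],[0,0,0],60],
  [[0,0,-8.5],[0,0,0],60],
  [[0,0,-8.5],[0,0,0],60],
  [[0,0,-8.5],[0,0,0],60],
  [[0,0,-8.5],[0,0,0],60],
  [[0,0,-8.5],[0,0,0],60],
  [[0,0,-8.5],[0,0,0],60],
  [[0,0,-8.5],[0,0,0],60],
  [[0,0,-8.5],[0,0,0],60],
])

```text
time: 4.1
ee_pos: [0.4365, 0.1092, 0.2241]
tcp_rot: [180.0, -0.7, 107.5]
wrist_force: [-0.3, 0.4, -0.3]
opening: 0.0509
grasp_force: 0.0
```

Emit:
servo_tool([
  [[0,0,-8.5],[0,0,0],60],
  [[0,0,-8.5],[0,0,0],60],
  [[0,0,-8.5],[0,0,0],60],
  [[0,0,-8.5],[0,0,0],60],
  [[0,0,-8.5],[0,0,0],60],
  [[0,0,-8.5],[0,0,0],60],
  [[0,0,-8.5],[0,0,0],60],
  [[0,0,-8.5],[0,0,0],60],
  [[0,0,-8.5],[0,0,0],60],
  [[0,0,0],[0,0,0],60],
])

```text
time: 5.1
ee_pos: [0.4366, 0.1093, 0.224]
tcp_rot: [179.3, -0.1, -176.2]
wrist_force: [-0.1, -0.2, -0.5]
opening: 0.0512
grasp_force: 0.0
```

```bash
cat > look.py <<'E'
import sys
from h import *
np.set_printoptions(precision=3,suppress=True)
n=sys.argv[1]; a,d=camera("top"); np.savez("top0.npz",a=a,d=d); save("top"+n,a)
o=get_obs(); print(o["time"],o["ee_pos"],o["tcp_rot"],o["q"])
P=cloud("top",d)
for i,x in enumerate(sys.argv[2:]):
    x,y=map(float,x.split(","))
    q=P[(np.hypot(P[...,0]-x,P[...,1]-y)<.07)&(P[...,2]>.012)&(P[...,2]<.05)]
    r=cv2.minAreaRect((q[:,:2]*1000).astype(np.float32)); print(len(q),np.round(r[0]),np.round(r[1]),r[2])
c=calibration("wrist"); a,d=camera("wrist"); save("wrist"+n,a); np.savez("w.npz",d=d,a=a,**{k:np.array(v) for k,v in c.items()}); print(c)
E
python3 look.py 1 .575,.27 .431,.267 .597,.375
```

```text
5.15 [0.437 0.109 0.224] [ 179.282   -0.155 -176.528] [13.597 -8.75  -4.11  94.666  0.734 10.126]
398 [575. 270.] [80. 42.] 20.421876907348633
280 [440. 268.] [61. 43.] 1.937231421470642
401 [601. 399.] [90. 80.] 80.0062026977539
{'camera_matrix': array([[297.319,   0.   , 248.807],
       [  0.   , 297.319, 187.217],
       [  0.   ,   0.   ,   1.   ]]), 'R': array([[-0.06 ,  0.998,  0.013],
       [ 0.963,  0.054,  0.264],
       [ 0.263,  0.028, -0.964]]), 't': array([-0.085, -0.458,  0.253])}
```

Emit:
servo_tool([
  [[0.7,0,1],[0,0.0395,0],60],
  [[0,0,0],[0,0.0395,0],60],
  [[0,0,0],[0,0.0395,0],60],
  [[0,0,0],[-0.001,0.0395,0.02],60],
  [[0,0,0],[0,0,0.04],60],
  [[0,0,0],[0,0,0.04],60],
  [[0,0,0],[0,0,0.04],60],
  [[0,0,0],[0,0,0.03],60],
  [[0,0,0],[0,0,0.02],60],
  [[0,0,0],[0,0,0.006],60],
  [[0,0,0],[0,0,0],60],
])

```text
time: 6.3
ee_pos: [0.4285, 0.2674, 0.0275]
tcp_rot: [-180.0, -0.3, -177.4]
wrist_force: [0.2, 0.6, 0.8]
opening: 0.0513
grasp_force: 0.0
```

View pics/wrist1.png

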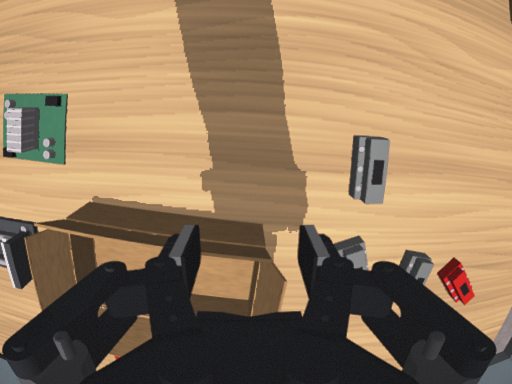

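Emit:
servo_tool([
  [[0,0,0],[0,0,0.001],20],
  [[0,0,0],[0,0,0],15],
  [[0,0,0],[0,0,0],15],
  [[0,0,0],[0,0,0],15],
  [[0,0,0],[0,0,0],15],
  [[0,0,0],[0,0,0],15],
  [[0,0,0],[0,0,-0.01],15],
  [[0,0,0],[0,0,-0.03],15],
  [[0,0,0],[0,0,-0.04],15],
  [[0,0,0],[0,0,-0.04],15],
  [[0,0,0],[0,0,-0.04],15],
], force=60)

```text
time: 7.4
ee_pos: [0.4291, 0.2676, 0.1892]
tcp_rot: [180.0, -0.2, -177.3]
wrist_force: [1.2, 0.4, -0.7]
opening: 0.0241
grasp_force: 59.7
```

```bash
python3 - <<'E'
from h import *
np.set_printoptions(precision=4,suppress=True)
o=get_obs();print(o["time"],o["ee_pos"],o["tcp_rot"],o["opening"],o["grasp_force"],o["wrist_force"])
z=np.load("w.npz");d=z["d"];K=z["camera_matrix"]
v,u=np.mgrid[:384,:512];x=(u-K[0,2])/K[0,0];y=(v-K[1,2])/K[1,1];r=np.hypot(x,y)+1e-9
s=np.tan(r)/r*d;P=(np.stack([x*s,y*s,d],-1)-z["t"])@z["R"]
# carton rim/floor lines
t=np.load("top0.npz");T=cloud("top",t["d"])
for nm,Q in (("wrist",P),("top",T)):
    # near flap & far flap top edges: bin by y, extreme x at z>.1
    for nme,x0,x1,f in (("N",.46,.52,np.min),("F",.64,.70,np.max)):
        pts=[]
        for yb in np.arange(-.1,.12,.01):
            m=(Q[...,0]>x0)&(Q[...,0]<x1)&(abs(Q[...,1]-yb)<.005)&(Q[...,2]>.1)&(Q[...,2]<.14)
            if m.sum()>2: pts.append((yb,f(Q[m][:,0]),Q[m][:,2].max()))
        if len(pts)>4:
            pts=np.array(pts);k=np.polyfit(pts[:,0],pts[:,1],1);print(nm,nme,len(pts),"yaw",-np.degrees(np.arctan(k[0])),"x at y=.01",np.polyval(k,.01),"z",np.median(pts[:,2]))
    for nme,y0,y1,f in (("L",.11,.17,np.max),("R",-.17,-.10,np.min)):
        pts=[]
        for xb in np.arange(.54,.62,.008):
            m=(Q[...,1]>y0)&(Q[...,1]<y1)&(abs(Q[...,0]-xb)<.004)&(Q[...,2]>.1)&(Q[...,2]<.14)
            if m.sum()>2: pts.append((xb,f(Q[m][:,1]),Q[m][:,2].max()))
        if len(pts)>4:
            pts=np.array(pts);k=np.polyfit(pts[:,0],pts[:,1],1);print(nm,nme,len(pts),"yaw",np.degrees(np.arctan(k[0])),"y at x=.578",np.polyval(k,.578),"z",np.median(pts[:,2]))
# carton floor extents in top
m=(abs(T[...,2])<.012)&(T[...,0]>.50)&(T[...,0]<.66)&(abs(T[...,1])<.09); 
for yb in (-.08,-.04,0,.04,.08):
    mm=(abs(T[...,1]-yb)<.01)&(T[...,0]>.505)&(T[...,0]<.655)&(T[...,2]<.02); print(yb,T[mm][:,0].min(),T[mm][:,0].max())
m=(abs(T[...,0]-.578)<.03)&(abs(T[...,1]-.005)<.12)&(T[...,2]<.015);print(T[m][:,1].min(),T[m][:,1].max())
E
```

```text
7.4 [0.4291 0.2676 0.1892] [ 179.9683   -0.1931 -177.3024] 0.02410267183496387 59.71965730190277 [ 1.1541  0.4117 -0.7417]
wrist N 19 yaw -3.418747845623535 x at y=.01 0.4917513783413418 z 0.13243693892091185
wrist F 5 yaw 12.688497977654484 x at y=.01 0.6475582655270119 z 0.12891639242235203
wrist L 6 yaw -13.243987805840577 y at x=.578 0.14352005488312677 z 0.12809497525325747
wrist R 10 yaw -3.638558992875537 y at x=.578 -0.14225189516695363 z 0.12586574714342136
top N 22 yaw -3.467195991637934 x at y=.01 0.49330820728206964 z 0.13112720660978328
top F 22 yaw -3.4373080811576306 x at y=.01 0.6615931718773642 z 0.12898300387557837
top L 10 yaw -3.9829291109310407 y at x=.578 0.14960437033991314 z 0.1277453297535066
top R 10 yaw -2.7240808362827527 y at x=.578 -0.1396222252356979 z 0.12572897075915926
-0.08 0.5097551997083559 0.6299950813647803
-0.04 0.513771895731575 0.632074158644516
0 0.5148610493100948 0.6341127862454555
0.04 0.5159864240680566 0.6373017412305562
0.08 0.5199014762203764 0.6391666435418915
-0.11428363370795412 0.12494705998064022
```

Emit:
servo_tool([
  [[0,0,6.15],[0,0,-0.01],15],
  [[0,0,0],[-0.0182,-0.0359,0],15],
  [[0,0,0],[-0.0182,-0.0359,0],15],
  [[0,0,0],[-0.0182,-0.0359,0],15],
  [[0,0,0],[-0.0182,-0.0359,0],15],
  [[0,0,0],[-0.0182,-0.0359,0],15],
  [[0,0,0],[-0.0182,-0.0359,0],15],
  [[0,0,0],[-0.0182,-0.0359,0],15],
  [[0,0,0],[-0.0182,-0.0359,0],15],
  [[0,0,0],[-0.0182,-0.0359,0],15],
  [[0,0,0],[0,0,0],15],
  [[0,0,0],[0,0,0],15],
])

```text
time: 8.6
ee_pos: [0.5735, -0.0654, 0.1964]
tcp_rot: [180.0, -0.2, 176.4]
wrist_force: [0.2, 0.6, -1.0]
opening: 0.0242
grasp_force: 59.8
```

Emit:
servo_tool([
  [[0,0,0],[0,0,0.04],15],
  [[0,0,0],[0,0,0.04],15],
  [[0,0,0],[0,0,0.04],15],
  [[0,0,0],[0,0,0.03],15],
  [[0,0,0],[0,0,0.012],15],
  [[0,0,0],[0,0,0.001],15],
  [[0,0,0],[0,0,0],15],
  [[0,0,0],[0,0,0],60],
  [[0,0,0],[0,0,0],60],
  [[0,0,0],[0,0,0],60],
])

```text
time: 9.6
ee_pos: [0.5734, -0.0645, 0.0339]
tcp_rot: [-180.0, -0.1, 176.6]
wrist_force: [0.5, 2.2, 1.3]
opening: 0.0514
grasp_force: 0.0
```

Emit:
servo_tool([
  [[0,0,0],[0,0,-0.045],60],
  [[0,0,0],[0,0,-0.045],60],
  [[0,0,-7.92],[0,0,-0.04],60],
  [[0,0,-7.92],[0,0,-0.02],60],
  [[0,0,-7.92],[0,0,0],60],
  [[0,0,0],[-0.0168,0.0447,0],60],
  [[0,0,0],[-0.0168,0.0447,0],60],
  [[0,0,0],[-0.0168,0.0447,0],60],
  [[0,0,0],[-0.0168,0.0447,0],60],
  [[0,0,0],[-0.0168,0.0447,0],60],
  [[0,0,0],[-0.0168,0.0447,0],60],
  [[0,0,0],[-0.0168,0.0447,0],60],
])

```text
time: 10.8
ee_pos: [0.5749, 0.2715, 0.1835]
tcp_rot: [179.9, -0.2, -159.7]
wrist_force: [0.8, -1.1, -0.5]
opening: 0.0513
grasp_force: 0.0
```

```bash
python3 look.py 2 .575,.27 .6,.375; python3 - <<'E'
from h import *
np.set_printoptions(precision=4,suppress=True)
for r in mark_of("module1","wrist")[:5]: print(r["score"],w("wrist",r["xyz"],np.load("w.npz")))
t=np.load("top0.npz");T=cloud("top",t["d"])
q=T[(abs(T[...,0]-.573)<.06)&(abs(T[...,1]+.064)<.045)&(T[...,2]>.03)&(T[...,2]<.055)]
r=cv2.minAreaRect((q[:,:2]*1000).astype(np.float32));print(r,np.median(q[:,2]))
E
```

```text
10.85 [0.574 0.278 0.182] [ 179.784   -0.168 -159.458] [25.714 16.777 18.265 91.636  0.23   5.171]
264 [564. 266.] [56. 42.] 20.418811798095703
0 [0. 0.] [0. 0.] 0.0
{'camera_matrix': array([[297.319,   0.   , 248.807],
       [  0.   , 297.319, 187.217],
       [  0.   ,   0.   ,   1.   ]]), 'R': array([[-0.35 ,  0.937,  0.004],
       [ 0.904,  0.337,  0.264],
       [ 0.246,  0.097, -0.964]]), 't': array([-0.059, -0.633,  0.163])}
0.94 [ 0.5751 -0.0629  0.0016]
0.91 [0.6136 0.4854 0.0033]
0.73 [0.5977 0.3767 0.0003]
0.57 [ 0.5813  0.266  -0.0034]
((573.9993286132812, -68.08638000488281), (118.93733215332031, 79.59575653076172), 1.4386234283447266) 0.04417144381000941
```

Emit:
servo_tool([
  [[0,0,0],[0,-0.002,0.04],60],
  [[0,0,0],[0,0,0.04],60],
  [[0,0,0],[0,0,0.04],60],
  [[0,0,0],[0,0,0.026],60],
  [[0,0,0],[0,0,0.01],60],
  [[0,0,0],[0,0,0],60],
])

```text
time: 11.55
ee_pos: [0.5748, 0.2666, 0.0263]
tcp_rot: [179.9, -0.3, -159.7]
wrist_force: [-0.3, 0.2, 0.9]
opening: 0.0512
grasp_force: 0.0
```

Emit:
servo_tool([
  [[0,0,0],[0,0.003,0],40],
  [[0,0,0],[0,0,0],15],
  [[0,0,0],[0,0,0],15],
  [[0,0,0],[0,0,0],15],
  [[0,0,0],[0,0,0],15],
  [[0,0,0],[0,0,0],15],
  [[0,0,0],[0,0,-0.02],15],
  [[0,0,0],[0,0,-0.04],15],
  [[0,0,0],[0,0,-0.04],15],
  [[0,0,0],[0,0,-0.04],15],
  [[0,0,0],[0,0,-0.03],15],
  [[0,0,0],[0,0,0],15],
])

```text
time: 12.75
ee_pos: [0.5763, 0.2713, 0.2034]
tcp_rot: [179.9, 0.3, -159.7]
wrist_force: [0.1, 0.0, -0.7]
opening: 0.024
grasp_force: 60.0
```

Emit:
servo_tool([
  [[0,0,7.92],[0,0,0],15],
  [[0,0,7.92],[0,0,0],15],
  [[0,0,7.92],[0,0,0],15],
  [[0,0,0],[-0.0028,-0.044,0],15],
  [[0,0,0],[-0.0028,-0.044,0],15],
  [[0,0,0],[-0.0028,-0.044,0],15],
  [[0,0,0],[-0.0028,-0.044,0],15],
  [[0,0,0],[-0.0028,-0.044,0],15],
  [[0,0,0],[-0.0028,-0.044,0],15],
  [[0,0,0],[0,0,0],15],
  [[0,0,0],[0,0,0],15],
])

```text
time: 13.85
ee_pos: [0.5757, 0.0051, 0.1969]
tcp_rot: [-180.0, -0.2, 176.4]
wrist_force: [-0.1, -0.0, -1.7]
opening: 0.0242
grasp_force: 60.0
```

Emit:
servo_tool([
  [[0,0,0],[0,0,0.04],15],
  [[0,0,0],[0,0,0.04],15],
  [[0,0,0],[0,0,0.04],15],
  [[0,0,0],[0,0,0.03],15],
  [[0,0,0],[0,0,0.013],15],
  [[0,0,0],[0,0,0.001],15],
  [[0,0,0],[0,0,0],15],
  [[0,0,0],[0,0,0],60],
  [[0,0,0],[0,0,0],60],
  [[0,0,0],[0,0,0],60],
])

```text
time: 14.85
ee_pos: [0.5754, 0.0061, 0.0335]
tcp_rot: [-180.0, -0.2, 176.6]
wrist_force: [-1.4, 0.2, -0.0]
opening: 0.0511
grasp_force: 0.0
```

Emit:
servo_tool([
  [[0,0,0],[0,0,-0.045],60],
  [[0,0,0],[0,0,-0.045],60],
  [[0,0,0],[0,0,-0.045],60],
  [[0,0,7.05],[0,0,-0.02],60],
  [[0,0,0],[0.0058,0.0458,0],60],
  [[0,0,0],[0.0058,0.0458,0],60],
  [[0,0,0],[0.0058,0.0458,0],60],
  [[0,0,0],[0.0058,0.0458,0],60],
  [[0,0,0],[0.0058,0.0458,0],60],
  [[0,0,0],[0.0058,0.0458,0],60],
  [[0,0,0],[0.0058,0.0458,0],60],
  [[0,0,0],[0.0058,0.0458,0],60],
])

```text
time: 16.05
ee_pos: [0.5967, 0.3766, 0.1882]
tcp_rot: [-180.0, -0.2, 169.5]
wrist_force: [1.1, -0.4, 0.1]
opening: 0.051
grasp_force: 0.0
```

```bash
python3 look.py 3 .597,.375 | grep -v -e R -e '\[ *0'; python3 - <<'E'
from h import *
np.set_printoptions(precision=4,suppress=True)
print(get_obs()["ee_pos"],get_obs()["tcp_rot"])
for r in mark_of("module1","wrist")[:5]: print(r["score"],w("wrist",r["xyz"],np.load("w.npz")))
E
```

```text
386 [597. 376.] [44. 80.] 79.67418670654297
{'camera_matrix': array([[297.319,   0.   , 248.807],
[0.5959 0.3799 0.1856] [-179.9351   -0.336   169.7747]
0.97 [ 0.5976  0.3745 -0.0003]
0.94 [0.617  0.4841 0.005 ]
```

Emit:
servo_tool([
  [[0,0,0],[0,0,0.04],60],
  [[0,0,0],[0,0,0.04],60],
  [[0,0,0],[0,0,0.04],60],
  [[0,0,0],[0,0,0.028],60],
  [[0,0,0],[0,0,0.01],60],
  [[0,0,0],[0,0,0.001],60],
  [[0,0,0],[0,0,0],60],
])

```text
time: 16.9
ee_pos: [0.597, 0.3747, 0.031]
tcp_rot: [180.0, -0.1, 169.5]
wrist_force: [0.6, 0.3, 0.7]
opening: 0.051
grasp_force: 0.0
```

Emit:
servo_tool([
  [[0,0,0],[0,0,0.004],40],
  [[0,0,0],[0,0,0],15],
  [[0,0,0],[0,0,0],15],
  [[0,0,0],[0,0,0],15],
  [[0,0,0],[0,0,0],15],
  [[0,0,0],[0,0,0],15],
  [[0,0,0],[0,0,-0.02],15],
  [[0,0,0],[0,0,-0.04],15],
  [[0,0,0],[0,0,-0.04],15],
  [[0,0,0],[0,0,-0.04],15],
  [[0,0,0],[0,0,-0.03],15],
  [[0,0,0],[0,0,0],15],
])

```text
time: 18.1
ee_pos: [0.5979, 0.3755, 0.2006]
tcp_rot: [179.8, 0.1, 169.5]
wrist_force: [0.6, -0.3, -0.8]
opening: 0.0248
grasp_force: 60.8
```

Emit:
servo_tool([
  [[0,0,-7.05],[0,0,0],15],
  [[0,0,0],[0,-0.043,0],15],
  [[0,0,0],[0,-0.043,0],15],
  [[0,0,0],[0,-0.043,0],15],
  [[0,0,0],[0,-0.043,0],15],
  [[0,0,0],[0,-0.043,0],15],
  [[0,0,0],[0,-0.043,0],15],
  [[0,0,0],[0,-0.042,0],15],
  [[0,0,0],[0,0,0],15],
  [[0,0,0],[0,0,0],15],
])

```text
time: 19.1
ee_pos: [0.5785, 0.0744, 0.1943]
tcp_rot: [-180.0, -0.3, 176.4]
wrist_force: [-0.2, 0.6, -0.7]
opening: 0.0244
grasp_force: 60.7
```

Emit:
servo_tool([
  [[0,0,0],[0,0,0.04],15],
  [[0,0,0],[0,0,0.04],15],
  [[0,0,0],[0,0,0.04],15],
  [[0,0,0],[0,0,0.03],15],
  [[0,0,0],[0,0,0.011],15],
  [[0,0,0],[0,0,0],15],
  [[0,0,0],[0,0,0],15],
  [[0,0,0],[0,0,0],60],
  [[0,0,0],[0,0,0],60],
  [[0,0,0],[0,0,-0.03],60],
  [[0,0,0],[0,0,-0.045],60],
  [[0,0,0],[0,0,-0.045],60],
])

```text
time: 20.3
ee_pos: [0.5783, 0.0753, 0.1557]
tcp_rot: [-180.0, -0.2, 176.6]
wrist_force: [0.8, 0.7, 0.6]
opening: 0.0511
grasp_force: 0.0
```

Emit:
servo_tool([
  [[0,0,0],[0,0,-0.045],0],
  [[0,0,0],[0,0.037,0],0],
  [[0,0,0],[0,0.037,0],0],
  [[0,0,0],[0,0.037,0],0],
  [[0,0,0],[0,0,0.045],0],
  [[0,0,0],[0,0,0.045],0],
  [[0,0,0],[0,0,0],0],
])

```text
time: 21.0
ee_pos: [0.5819, 0.1855, 0.1028]
tcp_rot: [-179.8, -0.8, 176.6]
wrist_force: [-0.4, -0.5, -0.8]
opening: -0.0002
grasp_force: 0.0
```

```bash
python3 look.py 4 >/dev/null; python3 - <<'E'
from h import *
np.set_printoptions(precision=4,suppress=True)
o=get_obs();print(o["ee_pos"],o["tcp_rot"],o["opening"])
for r in mark_of("module1","top")[:6]: print(r["score"],w("top",r["xyz"]))
a=cv2.imread("pics/top4.png")[130:290,90:450]; b=cv2.imread("pics/wrist4.png")
cv2.imwrite("pics/c4.png",np.vstack([cv2.resize(a,(512,228)),cv2.resize(b,(448,336))[:, :].copy() if 0 else cv2.copyMakeBorder(cv2.resize(b,(448,336)),0,0,0,64,0)]))
E
```

```text
[0.585  0.186  0.1101] [-179.9792   -0.2483  176.5509] -2.9939764213796033e-06
0.88 [ 0.5729 -0.0656  0.0012]
0.83 [ 0.6163  0.4907 -0.007 ]
0.82 [0.5821 0.0795 0.0022]
0.76 [0.5767 0.0071 0.002 ]
```

View pics/c4.png

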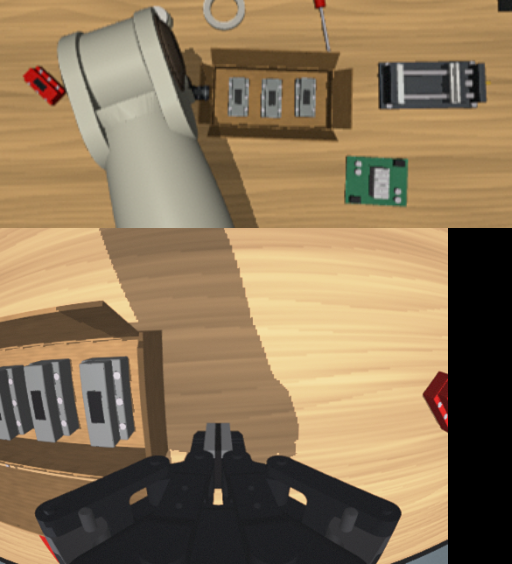

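Emit:
servo_tool([
  [[0,0,0],[0,-0.0155,0.004],0],
  [[0,0,0],[0,-0.0155,0],0],
  [[0,0,0],[0,-0.0155,0],0],
  [[0,0,0],[0,-0.0155,0],0],
  [[0,0,0],[0,-0.015,0.007],0],
  [[0,0,0],[0,-0.006,0.01],0],
  [[0,0,0],[0,-0.004,0.01],0],
  [[0,0,0],[0,-0.002,0.006],0],
  [[0,0,0],[0,0,0],0],
  [[0,0,0],[0,0,0],0],
])

```text
time: 22.15
ee_pos: [0.5794, 0.0976, 0.0717]
tcp_rot: [-180.0, -0.3, 176.6]
wrist_force: [-0.2, -0.2, 0.8]
opening: -0.0001
grasp_force: 0.0
```

Emit:
servo_tool([
  [[0,0,0],[0,0,0.002],0],
  [[0,0,0],[0,0,0.002],0],
  [[0,0,0],[0,0,0],0],
  [[0,0,0],[0,0,0],0],
])

```text
time: 22.55
ee_pos: [0.5799, 0.0977, 0.0694]
tcp_rot: [180.0, -0.1, 176.6]
wrist_force: [-3.0, 0.2, 7.9]
opening: -0.0002
grasp_force: 4.1
```

Emit:
servo_tool([
  [[0,0,0],[0,0,-0.045],0],
  [[0,0,0],[0,0,-0.045],0],
  [[0,0,0],[0,-0.0453,0],0],
  [[0,0,0],[0,-0.0453,0],0],
  [[0,0,0],[0,-0.0453,0],0],
  [[0,0,0],[0,-0.0453,0],0],
  [[0,0,0],[0,-0.0453,0],0],
  [[0,0,0],[0,-0.0453,0],0],
  [[0,0,0],[0,0,0.035],0],
  [[0,0,0],[0,0,0.018],0],
  [[0,0,0],[0,0,0],0],
])

```text
time: 23.65
ee_pos: [0.562, -0.174, 0.1023]
tcp_rot: [180.0, -0.5, 176.5]
wrist_force: [-0.8, -0.2, -0.1]
opening: -0.0002
grasp_force: 0.0
```

Emit:
servo_tool([
  [[0,0,0],[0,0.0155,0],0],
  [[0,0,0],[0,0.0155,0],0],
  [[0,0,0],[0,0.0155,0],0],
  [[0,0,0],[0,0.0155,0],0],
  [[0,0,0],[0,0.015,0.007],0],
  [[0,0,0],[0,0.006,0.01],0],
  [[0,0,0],[0,0.004,0.01],0],
  [[0,0,0],[0,0.002,0.005],0],
  [[0,0,0],[0,0,0.003],0],
  [[0,0,0],[0,0,0.002],0],
  [[0,0,0],[0,0,0],0],
  [[0,0,0],[0,0,0],0],
])

```text
time: 24.85
ee_pos: [0.5683, -0.0851, 0.0694]
tcp_rot: [179.9, -0.2, 176.5]
wrist_force: [-6.9, 4.8, 11.8]
opening: -0.0003
grasp_force: 6.0
```

Emit:
servo_tool([
  [[0,0,0],[0,0,-0.048],0],
  [[0,0,0],[0,0,-0.048],0],
  [[0,0,0],[0.0305,0.0228,0],0],
  [[0,0,0],[0.0305,0.0228,0],0],
  [[0,0,0],[0.0305,0.0228,0],0],
  [[0,0,0],[0.0305,0.0228,0],0],
  [[0,0,0],[0,0,0.035],0],
  [[0,0,0],[0,0,0.018],0],
  [[0,0,0],[0,0,0],0],
  [[0,0,0],[0,0,0],0],
])

```text
time: 25.85
ee_pos: [0.4525, 0.0128, 0.112]
tcp_rot: [-180.0, -0.2, 176.5]
wrist_force: [1.0, 0.6, 1.0]
opening: 0.0001
grasp_force: 0.0
```

```bash
python3 look.py 5 >/dev/null; python3 - <<'E'
from h import *
np.set_printoptions(precision=4,suppress=True)
o=get_obs();print(o["ee_pos"],o["tcp_rot"],o["opening"])
a=cv2.imread("pics/top5.png")[130:290,90:450]; b=cv2.imread("pics/wrist5.png")
cv2.imwrite("pics/c5.png",np.vstack([cv2.resize(a,(512,228)),cv2.copyMakeBorder(cv2.resize(b,(448,336)),0,0,0,64,0)]))
E
```

```text
[0.4532 0.0128 0.1128] [-179.9936   -0.1515  176.5192] -0.00015730627145908198
```

View pics/c5.png

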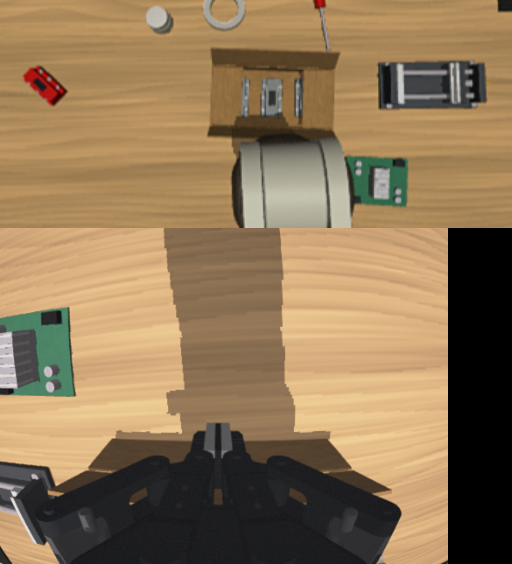

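Emit:
servo_tool([
  [[0,0,0],[-0.01625,0,0],0],
  [[0,0,0],[-0.01625,0,0],0],
  [[0,0,0],[-0.01625,0,0],0],
  [[0,0,0],[-0.01625,0,0],0],
  [[0,0,0],[-0.015,0,0.007],0],
  [[0,0,0],[-0.006,0,0.01],0],
  [[0,0,0],[-0.004,0,0.01],0],
  [[0,0,0],[-0.002,0,0.006],0],
  [[0,0,0],[0,0,0.004],0],
  [[0,0,0],[0,0,0.002],0],
  [[0,0,0],[0,0,0.001],0],
  [[0,0,0],[0,0,0],0],
])

```text
time: 27.15
ee_pos: [0.544, 0.0076, 0.0733]
tcp_rot: [-180.0, -0.1, 176.6]
wrist_force: [-5.7, -0.1, 14.7]
opening: 0.0003
grasp_force: 7.5
```

Emit:
servo_tool([
  [[0,0,0],[0,0,-0.048],0],
  [[0,0,0],[0,0,-0.048],0],
  [[0,0,0],[-0.038,0,0],0],
  [[0,0,0],[-0.038,0,0],0],
  [[0,0,0],[-0.038,0,0],0],
  [[0,0,0],[-0.038,0,0],0],
  [[0,0,0],[0,0,0.035],0],
  [[0,0,0],[0,0,0.02],0],
  [[0,0,0],[0,0,0],0],
  [[0,0,0],[0,0,0],0],
])

```text
time: 28.15
ee_pos: [0.6956, -0.0015, 0.1122]
tcp_rot: [-180.0, -0.3, 176.6]
wrist_force: [0.6, -0.3, 0.8]
opening: 0.0006
grasp_force: 0.0
```

Emit:
servo_tool([
  [[0,0,0],[0.015,0,0],0],
  [[0,0,0],[0.015,0,0],0],
  [[0,0,0],[0.015,0,0],0],
  [[0,0,0],[0.015,0,0],0],
  [[0,0,0],[0.015,0,0.007],0],
  [[0,0,0],[0.006,0,0.01],0],
  [[0,0,0],[0.004,0,0.01],0],
  [[0,0,0],[0.002,0,0.006],0],
  [[0,0,0],[0,0,0.004],0],
  [[0,0,0],[0,0,0.002],0],
  [[0,0,0],[0,0,0.001],0],
  [[0,0,0],[0,0,0],0],
])

```text
time: 29.35
ee_pos: [0.6092, 0.0037, 0.0735]
tcp_rot: [-180.0, -0.2, 176.6]
wrist_force: [-6.2, -0.2, 11.9]
opening: 0.0002
grasp_force: 5.7
```

Emit:
servo_tool([
  [[0,0,0],[0,0,-0.048],0],
  [[0,0,1],[0,0,-0.048],0],
  [[0,0,0],[0,0,-0.03],40],
  [[0,0,0],[0.028,-0.0327,0],60],
  [[0,0,0],[0.028,-0.0327,0],60],
  [[0,0,0],[0.028,-0.0327,0],60],
  [[0,0,0],[0.028,-0.0327,0],60],
  [[0,0,0],[0.028,-0.0327,0],60],
  [[0,0,0],[0.028,-0.0327,0],60],
  [[0,0,0],[0.028,-0.0327,0],60],
  [[0,0,0],[0,0,0],60],
  [[0,0,0],[0,0,0],60],
])

```text
time: 30.55
ee_pos: [0.3963, -0.2101, 0.1992]
tcp_rot: [-180.0, -0.2, 175.4]
wrist_force: [0.7, -0.1, -0.6]
opening: 0.0515
grasp_force: 0.0
```

```bash
python3 look.py 6 >/dev/null; python3 - <<'E'
from h import *
np.set_printoptions(precision=4,suppress=True)
o=get_obs();print(o["ee_pos"],o["tcp_rot"],o["opening"])
z=np.load("w.npz")
for n in ["board","holder","seat","fixed_groove","sprung_groove"]:
    for r in mark_of(n,"wrist")[:1]: print(n,r["score"],w("wrist",r["xyz"],z))
a=z["a"];d=z["d"];K=z["camera_matrix"]
v,u=np.mgrid[:384,:512];x=(u-K[0,2])/K[0,0];y=(v-K[1,2])/K[1,1];r=np.hypot(x,y)+1e-9
s=np.tan(r)/r*d;P=(np.stack([x*s,y*s,d],-1)-z["t"])@z["R"]
def rect(m,t):
    q=P[m];print(t,len(q),cv2.minAreaRect((q[:,:2]*1000).astype(np.float32)) if len(q)>5 else "",np.median(q[:,2]))
near=np.hypot(P[...,0]-.396,P[...,1]+.209)<.1
hsv=cv2.cvtColor(a,cv2.COLOR_RGB2HSV)
rect(near&(abs(hsv[...,0].astype(int)-70)<20)&(hsv[...,1]>90)&(abs(P[...,2]-.003)<.006),"green")
rect(near&(P[...,2]>.038)&(P[...,2]<.05)&(np.hypot(P[...,0]-.396,P[...,1]+.209)<.04),"sink")
# top holder
t=np.load("top0.npz");T=cloud("top",t["d"])
for lo,hi in((.063,.08),(.05,.08)):
    q=T[(np.hypot(T[...,0]-.597,T[...,1]+.311)<.14)&(T[...,2]>lo)&(T[...,2]<hi)]
    print(len(q),cv2.minAreaRect((q[:,:2]*1000).astype(np.float32)),np.median(q[:,2]))
    h=np.histogram(q[:,1],bins=np.arange(-.44,-.2,.006));print([(round(b,3),int(c)) for b,c in zip(h[1],h[0]) if c])
q=T[(abs(T[...,0]-.577)<.06)&(abs(T[...,1]-.006)<.11)];print("carton top z",np.percentile(q[:,2],[1,50,99]))
b=cv2.imread("pics/top6.png")[130:290,90:450];cv2.imwrite("pics/c6.png",np.vstack([cv2.resize(b,(512,228)),cv2.copyMakeBorder(cv2.resize(cv2.imread("pics/wrist6.png"),(448,336)),0,0,0,64,0)]))
E
```

```text
[ 0.3971 -0.2091  0.1989] [-179.9876   -0.2066  175.575 ] 0.051304756867183346
board 0.81 [ 0.3932 -0.2081 -0.0028]
holder 0.89 [ 0.5978 -0.3124  0.002 ]
sprung_groove 0.78 [ 0.5973 -0.3717  0.0573]
green 5815 ((395.0621643066406, -210.86419677734375), (127.47494506835938, 97.06141662597656), 85.51158142089844) 0.0039013063306272706
sink 1703 ((395.459716796875, -211.18490600585938), (29.844566345214844, 60.08241271972656), 85.8543701171875) 0.04405791345775042
375 ((594.7954711914062, -304.11590576171875), (152.0962677001953, 77.57003784179688), 88.461181640625) 0.06600639836165743
[(np.float64(-0.38), 43), (np.float64(-0.374), 55), (np.float64(-0.368), 56), (np.float64(-0.362), 20), (np.float64(-0.254), 14), (np.float64(-0.248), 55), (np.float64(-0.242), 54), (np.float64(-0.236), 59), (np.float64(-0.23), 19)]
730 ((594.546142578125, -327.073974609375), (197.64443969726562, 79.2603988647461), 89.2358169555664) 0.06340083750274644
[(np.float64(-0.428), 32), (np.float64(-0.422), 51), (np.float64(-0.416), 62), (np.float64(-0.398), 1), (np.float64(-0.392), 1), (np.float64(-0.386), 1), (np.float64(-0.38), 50), (np.float64(-0.374), 58), (np.float64(-0.368), 88), (np.float64(-0.362), 78), (np.float64(-0.356), 16), (np.float64(-0.266), 2), (np.float64(-0.26), 50), (np.float64(-0.254), 19), (np.float64(-0.248), 56), (np.float64(-0.242), 55), (np.float64(-0.236), 66), (np.float64(-0.23), 44)]
carton top z [0.0668 0.0723 1.0613]
```

View pics/c6.png

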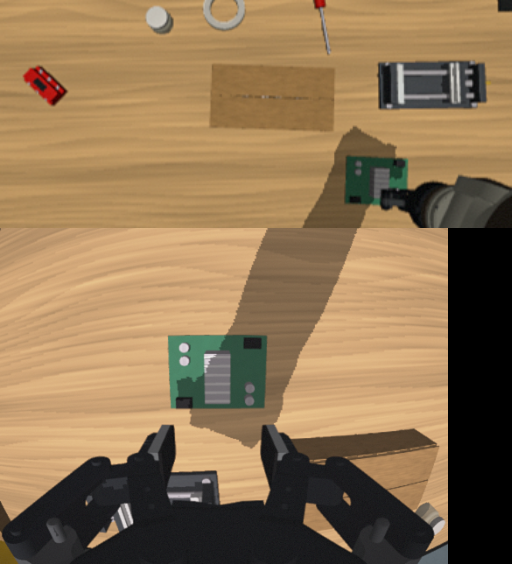

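Emit:
servo_tool([
  [[0,0,-3.4],[0,0,0],60],
  [[0,0,0],[-0.0404,-0.0193,0],60],
  [[0,0,0],[-0.0404,-0.0193,0],60],
  [[0,0,0],[-0.0404,-0.0193,0],60],
  [[0,0,0],[-0.0404,-0.0193,0],60],
  [[0,0,0],[-0.0404,-0.0193,0],60],
  [[0,0,0],[0,0,0],60],
  [[0,0,0],[0,0,0],60],
  [[0,0,0],[0,0,0],60],
])

```text
time: 31.8
ee_pos: [0.5964, -0.3089, 0.1984]
tcp_rot: [-180.0, -0.2, 179.0]
wrist_force: [0.0, 0.3, 0.4]
opening: 0.0514
grasp_force: 0.0
```

```bash
cat > hold.py <<'E'
from h import *
np.set_printoptions(precision=4,suppress=True)
o=get_obs();print(o["ee_pos"],o["tcp_rot"],o["opening"])
z=np.load("w.npz")
for n in ["holder","seat","fixed_groove","sprung_groove"]:
    for r in mark_of(n,"wrist")[:1]: print(n,r["score"],w("wrist",r["xyz"],z))
d=z["d"];K=z["camera_matrix"]
v,u=np.mgrid[:384,:512];x=(u-K[0,2])/K[0,0];y=(v-K[1,2])/K[1,1];r=np.hypot(x,y)+1e-9
s=np.tan(r)/r*d;P=(np.stack([x*s,y*s,d],-1)-z["t"])@z["R"]
for lo,hi in((.063,.08),(.05,.062)):
    q=P[(np.hypot(P[...,0]-.597,P[...,1]+.311)<.14)&(P[...,2]>lo)&(P[...,2]<hi)]
    print(len(q),cv2.minAreaRect((q[:,:2]*1000).astype(np.float32)),np.median(q[:,2]))
    h=np.histogram(q[:,1],bins=np.arange(-.44,-.2,.003));print([(round(float(b),3),int(c)) for b,c in zip(h[1],h[0]) if c])
q=P[(np.hypot(P[...,0]-.597,P[...,1]+.311)<.14)&(P[...,2]>.063)&(P[...,2]<.08)&(P[...,1]>-.3)];print("fixed",cv2.minAreaRect((q[:,:2]*1000).astype(np.float32)))
q=P[(np.hypot(P[...,0]-.597,P[...,1]+.311)<.14)&(P[...,2]>.063)&(P[...,2]<.08)&(P[...,1]<-.3)];print("sprung",cv2.minAreaRect((q[:,:2]*1000).astype(np.float32)))
E
python3 look.py 7 >/dev/null; python3 hold.py
```

```text
[ 0.5961 -0.309   0.1996] [-179.9473   -0.1314  178.9748] 0.05111714042042707
holder 0.61 [ 0.5953 -0.3146 -0.0005]
seat 0.61 [ 0.5975 -0.3118  0.0561]
fixed_groove 0.78 [ 0.5941 -0.2519  0.0569]
sprung_groove 0.9 [ 0.5955 -0.3693  0.0564]
3121 ((595.2815551757812, -306.5931701660156), (150.1111602783203, 80.4578628540039), 89.3828125) 0.06779224657027065
[(-0.383, 96), (-0.38, 242), (-0.377, 236), (-0.374, 242), (-0.371, 243), (-0.368, 246), (-0.365, 182), (-0.254, 108), (-0.251, 245), (-0.248, 238), (-0.245, 237), (-0.242, 249), (-0.239, 239), (-0.236, 238), (-0.233, 80)]
2709 ((594.8846435546875, -330.15557861328125), (194.77462768554688, 80.48652648925781), 89.36322021484375) 0.055263188251651246
[(-0.428, 139), (-0.425, 190), (-0.422, 198), (-0.419, 207), (-0.416, 306), (-0.413, 24), (-0.398, 1), (-0.38, 3), (-0.377, 3), (-0.374, 3), (-0.371, 3), (-0.368, 27), (-0.365, 228), (-0.362, 223), (-0.359, 188), (-0.263, 157), (-0.26, 232), (-0.257, 230), (-0.254, 227), (-0.251, 99), (-0.248, 6), (-0.245, 5), (-0.242, 3), (-0.239, 3), (-0.236, 3), (-0.233, 1)]
fixed ((595.944091796875, -241.9404754638672), (20.461410522460938, 80.44960021972656), 88.98332977294922)
sprung ((594.57080078125, -372.4414367675781), (18.594097137451172, 80.3915023803711), 89.15290069580078)
```

View pics/wrist7.png

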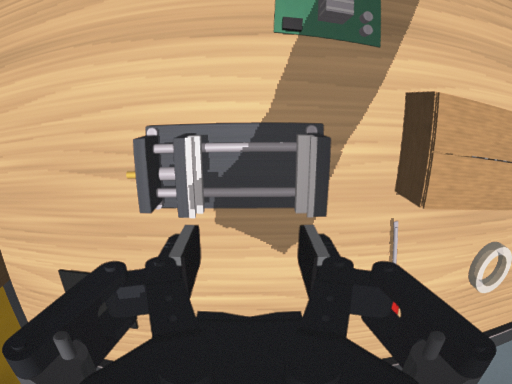

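Emit:
servo_tool([
  [[0,0,3.3],[0,0,0],70],
  [[0,0,0],[0.0415,0.0165,0],70],
  [[0,0,0],[0.0415,0.0165,0],70],
  [[0,0,0],[0.0415,0.0165,0],70],
  [[0,0,0],[0.0415,0.0165,0],70],
  [[0,0,0],[0.0415,0.0165,0],70],
  [[0,0,0],[0,0,0.045],70],
  [[0,0,0],[0,0,0.045],70],
  [[0,0,0],[0,0,0.04],70],
  [[0,0,0],[0,0,0.03],70],
  [[0,0,0],[0,0,0],70],
  [[0,0,0],[0,0,0],70],
])

```text
time: 33.3
ee_pos: [0.3954, -0.2116, 0.0399]
tcp_rot: [-180.0, -0.2, 175.7]
wrist_force: [0.1, -0.2, 1.0]
opening: 0.0601
grasp_force: 0.0
```

Emit:
servo_tool([
  [[0,0,0],[0,0,0.018],60],
  [[0,0,0],[0,0,0.006],50],
  [[0,0,0],[0,0,0],20],
  [[0,0,0],[0,0,0],20],
  [[0,0,0],[0,0,0],20],
  [[0,0,0],[0,0,0],20],
  [[0,0,0],[0,0,0],20],
  [[0,0,0],[0,0,0],20],
], force=80)

```text
time: 34.1
ee_pos: [0.3958, -0.2118, 0.016]
tcp_rot: [-179.9, -0.1, 175.7]
wrist_force: [-1.6, 0.4, 6.8]
opening: 0.0285
grasp_force: 80.4
```

Emit:
servo_tool([
  [[0,0,0],[0,0,-0.02],20],
  [[0,0,0],[0,0,-0.04],20],
  [[0,0,0],[0,0,-0.04],20],
  [[0,0,-3.5],[0,0,-0.03],20],
  [[0,0,0],[-0.0335,-0.0137,0],20],
  [[0,0,0],[-0.0335,-0.0137,0],20],
  [[0,0,0],[-0.0335,-0.0137,0],20],
  [[0,0,0],[-0.0335,-0.0137,0],20],
  [[0,0,0],[-0.0335,-0.0137,0],20],
  [[0,0,0],[-0.0335,-0.0137,0],20],
  [[-4,0,0],[0,0,0],20],
  [[-4,0,0],[0,0,0],20],
])

```text
time: 35.3
ee_pos: [0.5963, -0.2963, 0.1432]
tcp_rot: [171.8, -0.3, 179.2]
wrist_force: [0.3, 0.0, -2.6]
opening: 0.0291
grasp_force: 79.6
```

Emit:
servo_tool([
  [[0,0,0],[0,0,0],20],
  [[0,0,0],[0,0,0],20],
  [[0,0,0],[0,0,0],20],
])

```text
time: 35.6
ee_pos: [0.5955, -0.2964, 0.1442]
tcp_rot: [172.1, -0.2, 179.2]
wrist_force: [0.1, -0.5, -2.0]
opening: 0.0288
grasp_force: 79.7
```

```bash
cat > b.py <<'E'
from h import *
import sys
from scipy.spatial.transform import Rotation as Ro
np.set_printoptions(precision=2,suppress=True)
o=get_obs();print(o["ee_pos"]*1000,o["tcp_rot"],o["opening"],o["wrist_force"])
c=calibration("wrist");a,d=camera("wrist");K=np.array(c["camera_matrix"]);save(sys.argv[1],a)
hsv=cv2.cvtColor(a,cv2.COLOR_RGB2HSV);g=(abs(hsv[...,0].astype(int)-70)<20)&(hsv[...,1]>90)
v,u=np.mgrid[:384,:512];x=(u-K[0,2])/K[0,0];y=(v-K[1,2])/K[1,1];r=np.hypot(x,y)+1e-9
s=np.tan(r)/r*d;P=(np.stack([x*s,y*s,d],-1)-c["t"])@np.array(c["R"])
R=Ro.from_euler("xyz",o["tcp_rot"],degrees=True).as_matrix()
Q=(P-o["ee_pos"])@R*1000   # tool frame mm
q=Q[g&(d>0)&(np.abs(Q)<120).all(-1)&(Q[...,2]>0)]
A=np.c_[q[:,:2],np.ones(len(q))]
for _ in range(4):
    k=np.linalg.lstsq(A,q[:,2],rcond=None)[0]; e=abs(A@k-q[:,2]); A,q=A[e<2.5],q[e<2.5]
print("board top plane in tool: slopes deg x,y",np.degrees(np.arctan(k[:2])),"z at 0",k[2],len(q))
print("y pct",np.percentile(q[:,1],[.3,99.7]),"x pct",np.percentile(q[:,0],[.3,99.7]),cv2.minAreaRect(q[:,:2].astype(np.float32)))
E
python3 b.py wb
```

```text
[ 595.52 -296.37  144.25] [172.09  -0.22 179.18] 0.028785322690175093 [ 0.06 -0.49 -2.05]
board top plane in tool: slopes deg x,y [ 0.14 -0.06] z at 0 12.131911698047002 15980
y pct [-64.77  63.09] x pct [-25.02  49.66] ((11.489656448364258, -0.8144912719726562), (77.14518737792969, 129.45913696289062), 0.43097472190856934)
```

Emit:
servo_tool([
  [[0,0,0],[0,-0.0029,0.0205],20],
  [[0,0,0],[0,-0.0029,0.0205],20],
  [[0,0,0],[0,-0.0014,0.01],20],
  [[0,0,0],[0,-0.0014,0.01],20],
  [[0,0,0],[0,0,0],20],
  [[0,0,0],[0,0,0],20],
  [[0,0,0],[0,0,0],20],
])

```text
time: 36.35
ee_pos: [0.5957, -0.2969, 0.0836]
tcp_rot: [172.0, -0.1, 179.2]
wrist_force: [0.1, 0.9, -3.0]
opening: 0.029
grasp_force: 79.8
```

Emit:
servo_tool([
  [[0,0,0],[0,0,0.001],20],
  [[0,0,0],[0,-0.0045,-0.0006],20],
  [[0,0,0],[0,-0.0045,-0.0006],20],
  [[0,0,0],[0,-0.0045,-0.0006],20],
  [[0,0,0],[0,0,0],20],
  [[0,0,0],[0,0,0],20],
])

```text
time: 36.95
ee_pos: [0.5952, -0.3102, 0.0814]
tcp_rot: [172.0, -0.2, 179.2]
wrist_force: [0.9, 3.8, -2.3]
opening: 0.0284
grasp_force: 79.9
```

```bash
python3 b.py wb2
```

```text
[ 595.16 -310.17   81.38] [171.98  -0.22 179.15] 0.028415332654905215 [ 0.93  3.75 -2.3 ]
board top plane in tool: slopes deg x,y [ 0.15 -0.05] z at 0 12.14507001709533 15279
y pct [-63.57  63.64] x pct [-25.05  49.64] ((0.5246391296386719, -0.5444412231445312), (98.61494445800781, 129.63665771484375), 0.11250033974647522)
```

View pics/wb2.png

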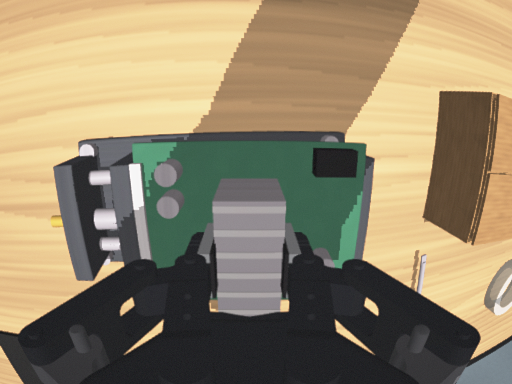

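Emit:
servo_tool([
  [[0,0,0],[0,-0.0045,-0.0006],20],
  [[0,0,0],[0,-0.0045,-0.0006],20],
  [[0,0,0],[0,-0.0045,-0.0006],20],
  [[0,0,0],[0,0,0],20],
  [[0,0,0],[0,0,0],20],
])

```text
time: 37.5
ee_pos: [0.595, -0.3237, 0.0813]
tcp_rot: [172.0, -0.2, 179.2]
wrist_force: [-0.9, 5.1, 0.5]
opening: 0.0291
grasp_force: 80.1
```

```bash
python3 b.py wb3; python3 look.py 9 >/dev/null; python3 - <<'E'
from h import *
t=np.load("top0.npz");T=cloud("top",t["d"])
q=T[(abs(T[...,0]-.595)<.045)&(T[...,1]<-.37)&(T[...,1]>-.41)&(T[...,2]>.06)&(T[...,2]<.08)]
print(len(q),np.percentile(q[:,1],[1,99]) if len(q) else "",np.median(q[:,2]) if len(q) else "")
E
```

```text
[ 594.98 -323.67   81.33] [171.96  -0.22 179.16] 0.029055686344172216 [-0.93  5.05  0.53]
board top plane in tool: slopes deg x,y [ 0.16 -0.04] z at 0 12.102997256955515 15261
y pct [-63.6   63.51] x pct [-25.02  49.65] ((0.7802658081054688, -0.7981414794921875), (98.33641052246094, 129.67410278320312), 0.03996061533689499)
54 [-0.39464797 -0.37112024] 0.06560474037920791
```

View pics/wb3.png

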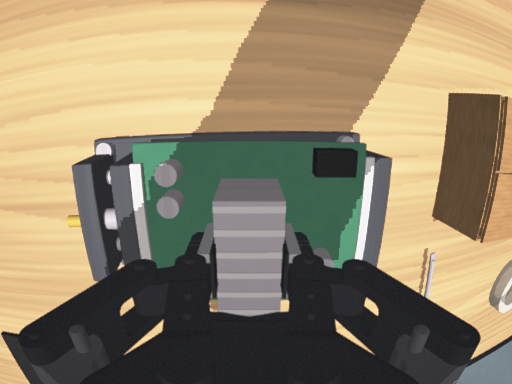

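Emit:
servo_tool([
  [[2,0,0],[0,0.0004,0.0024],20],
  [[2,0,0],[0,0.0004,0.0024],20],
  [[2,0,0],[0,0.0005,0.0023],20],
  [[2,0,0],[0,0.0007,0.0023],20],
  [[0,0,0],[0,0,0],20],
  [[0,0,0],[0,0,0],20],
])

```text
time: 38.25
ee_pos: [0.595, -0.3202, 0.072]
tcp_rot: [-180.0, -0.2, 179.2]
wrist_force: [0.5, 6.4, -0.9]
opening: 0.0288
grasp_force: 80.0
```

```bash
python3 b.py wb4
```

```text
[ 594.96 -320.18   71.96] [-179.97   -0.23  179.21] 0.028807690167845044 [ 0.46  6.37 -0.86]
board top plane in tool: slopes deg x,y [ 0.18 -0.05] z at 0 12.216250591376019 15426
y pct [-63.45  63.28] x pct [-24.98  49.71] ((0.9274482727050781, -0.68536376953125), (98.01253509521484, 129.9431915283203), 0.19868838787078857)
```

Emit:
servo_tool([
  [[0,0,0],[0,0.003,0],20],
  [[0,0,0],[0,0.003,0],20],
  [[0,0,0],[0,0.0025,0],20],
  [[0,0,0],[0,0,0],20],
  [[0,0,0],[0,0,0],20],
])

```text
time: 38.8
ee_pos: [0.5951, -0.3125, 0.072]
tcp_rot: [-180.0, -0.2, 179.2]
wrist_force: [1.3, 3.7, -2.0]
opening: 0.0288
grasp_force: 79.9
```

```bash
python3 b.py wb5
```

```text
[ 595.08 -312.48   72.  ] [-179.98   -0.23  179.16] 0.028766571310746752 [ 1.28  3.66 -2.01]
board top plane in tool: slopes deg x,y [ 0.15 -0.04] z at 0 12.246725735406804 15230
y pct [-63.51  62.32] x pct [-24.95  49.71] ((0.4821205139160156, -0.55438232421875), (98.93782043457031, 129.3839874267578), 0.009327706880867481)
```

View pics/wb5.png

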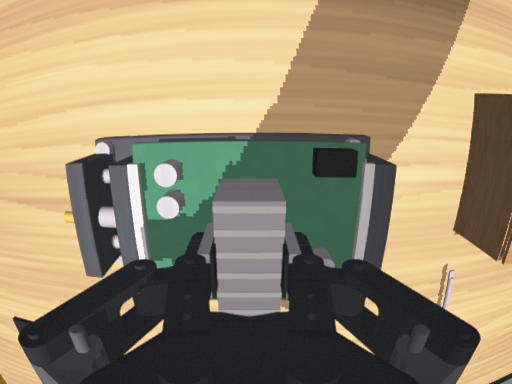

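Emit:
servo_tool([
  [[0,0,0],[0,0.001,0.0006],20],
  [[0,0,0],[0,0,0],20],
  [[0,0,0],[0,0,0],45],
  [[0,0,0],[0,0,0],60],
  [[0,0,0],[0,0,0],60],
  [[0,0,0],[0,0,0],60],
  [[0,0,0],[0,0,-0.02],60],
  [[0,0,0],[0,0,-0.04],60],
  [[0,0,0],[0,0,-0.045],60],
  [[0,0,0],[0,0,-0.03],60],
  [[0,0,0],[0,0,0],60],
  [[0,0,0],[0,0,0],60],
])

```text
time: 40.05
ee_pos: [0.5959, -0.3118, 0.207]
tcp_rot: [-179.9, -0.2, 179.2]
wrist_force: [0.3, 0.5, -1.0]
opening: 0.0514
grasp_force: 0.0
```

```bash
python3 look.py 10 >/dev/null; python3 - <<'E'
from h import *
np.set_printoptions(precision=4,suppress=True)
o=get_obs();print(o["ee_pos"],o["tcp_rot"],o["wrist_force"])
z=np.load("w.npz");a=z["a"];d=z["d"];K=z["camera_matrix"]
v,u=np.mgrid[:384,:512];x=(u-K[0,2])/K[0,0];y=(v-K[1,2])/K[1,1];r=np.hypot(x,y)+1e-9
s=np.tan(r)/r*d;P=(np.stack([x*s,y*s,d],-1)-z["t"])@z["R"]
hsv=cv2.cvtColor(a,cv2.COLOR_RGB2HSV);g=(abs(hsv[...,0].astype(int)-70)<20)&(hsv[...,1]>90)
q=P[g&(abs(P[...,2]-.059)<.008)];A=np.c_[q[:,:2]-[.595,-.31],np.ones(len(q))];k=np.linalg.lstsq(A,q[:,2],rcond=None)[0];print("board plane",np.degrees(k[:2]),k[2],cv2.minAreaRect((q[:,:2]*1000).astype(np.float32)))
q=P[(abs(P[...,0]-.595)<.045)&(P[...,2]>.063)&(P[...,2]<.08)]
for s in((-.42,-.35),(-.27,-.22)):
    m=q[(q[:,1]>s[0])&(q[:,1]<s[1])];print(np.percentile(m[:,1],[1,99]))
m=(np.hypot(P[...,0]-.595,P[...,1]+.31)<.04)&(P[...,2]>.09)&(P[...,2]<.105);q=P[m];print("sink",cv2.minAreaRect((q[:,:2]*1000).astype(np.float32)),np.median(q[:,2]))
T=cloud("top",np.load("top0.npz")["d"]);q=T[(abs(T[...,0]-.577)<.055)&(abs(T[...,1]-.006)<.11)];print("carton z",np.percentile(q[:,2],[1,50,99]))
a=cv2.imread("pics/top10.png")[80:290,90:450]; b=cv2.imread("pics/wrist10.png")
cv2.imwrite("pics/c10.png",np.vstack([cv2.resize(a,(448,261)),cv2.resize(b,(448,336))]))
E
```

```text
[ 0.5953 -0.3114  0.2049] [179.9597  -0.3271 179.1548] [ 0.6372  0.0514 -0.1767]
board plane [0.1233 0.0602] 0.05898444065224759 ((594.2658081054688, -310.60943603515625), (128.59771728515625, 98.58283233642578), 89.32880401611328)
[-0.3872 -0.3504]
[-0.2695 -0.232 ]
sink ((595.0950317382812, -310.876220703125), (29.91503143310547, 60.80419158935547), 89.60374450683594) 0.09912920889950665
carton z [0.0669 0.0723 1.0613]
```

View pics/c10.png

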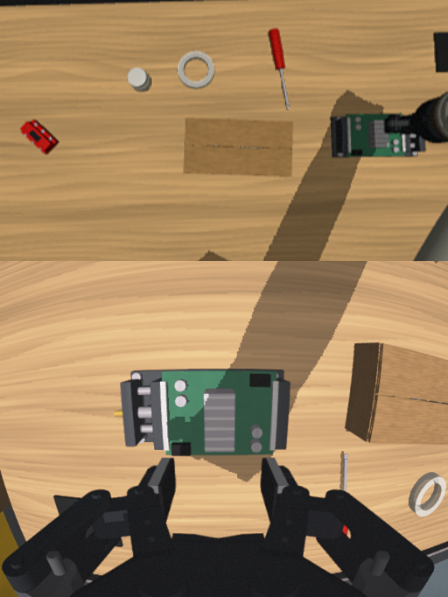

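The board is clamped level and centred, with its top at 59 mm. The carton is shut flat, and no grey modules remain on the bench.

```bash
python3 -c "
from workcell import *
print(job_done())"
```

```text
the job is handed in; nothing more can be done
None
```

I packed the three grey modules on the bench lying flat in the carton, closed it (end flaps first, then the long flaps), clamped the board level in the holder, and handed the job in at about 40 s of the 208 s limit; the result of the judging was not shown.

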